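# Try the cover of a board test case, free its catch if caught, and hold it open

### The job

A colleague needs both hands inside the board test case, so open its hinged cover for them: first tug the cover gently upward by its front handle bar to learn whether the hidden catch is caught, without forcing it. Only if it is caught, press the black release button beside the cover fully down (leave the button alone if the cover comes up freely), then raise the cover by its handle to about 45 degrees. Finish while still holding the cover there, hand on it and everything still, with the other things on the bench left where they are.

Things in the scene. Friction and masses are not known exactly. Their poses are not given: they have to be found in the camera images.
- test_case: Board test case fixed to the bench, yaw up to 0.4 rad: aluminium box 146 (x) x 220 (y) x 75 mm high, grey hinged cover up to 81 mm. Origin: centre of underside; x from handle side to hinge side, y left, z up. On its right (-y) a grey pod 54 x 42 x 80 mm carries the release button. A catch out of sight inside either holds the cover at the start or is already clear; it cannot be seen from outside.
- cover (a joint): Cover's hinge: 0 shut, grows as the cover rises, pi/4 = 45 degrees. The cover (0.25 to 0.5 kg) falls shut when let go. With the catch caught it has a little play and stops dead at about 0.03 rad (handle about 6 mm up); with it clear it rises freely, needing about 2 N at the handle. A pull of 10 to 25 N is plenty to tell.
- cover_handle (a point): Middle of the handle: a round steel bar, 12 mm diameter, 70 mm free length, along the case's y, 50 mm ahead of the box's front wall, held by a lug at either end; 78 mm above the bench when shut. Free in front, above and below; 37 mm gap between bar and cover lip. The bar can turn between the fingers as the cover rises.
- cover_hinge (a point): Point on the cover's hinge axis, in the middle of its far edge, 75 mm above the bench; axis along the case's y. The handle bar swings about it at a radius of 196 mm (bar centre 3 mm above the hinge when shut).
- release (a joint): Release button's travel in m: 0 out, 0.011 fully down (stop). It moves straight down against about 3 to 6 N, has no return spring and stays where it is pushed. Pushing it past about 8 mm throws a caught catch clear, which then stays clear.
- release_top (a point): Centre of the top face of the black round release button, 23 mm diameter, standing 16 mm proud of the pod, 96 mm above the bench when out; it is pressed straight down.
- heat_sink: Bystander: black finned heat sink, 45 x 45 x 23 mm, loose; origin at the centre of its underside.
- connector_block: Bystander: green terminal block, 18 x 52 x 19 mm, loose; origin at the centre of its underside.
- multimeter: Bystander: multimeter lying flat, 157 x 77 x 44 mm, loose; origin at the centre of its underside.
- hex_key_set: Bystander: folding hex key set, 24 x 98 x 16 mm, loose; origin at the centre of its underside.
- tape_roll: Bystander: roll of tape lying flat, 66 x 70 x 19 mm, loose; origin at the centre of its underside.

How it is judged:
By the outcome, as a careful person would: the job done as asked, in the order asked, and still so for the second after the job is handed in, while the arm keeps its last pose, push and grip.
It also fails if it takes over 51 s, if anything falls off the work surface, if the arm or the gripper's body presses on something with over 40 N, if the wrist force passes 120 N, or if a joint passes its speed limit or range.

### The arm

A 7-joint arm with a two-finger parallel gripper is mounted at the origin on a cart in front of the work surface, level with it; the furniture and walls round the work are solid. World frame = base frame: x ahead of the robot, y to its left, z up, the work surface at z = 0. Lengths are in m, angles in rad, forces in N, time in s.
With the tool pointing down it reaches from about 0.35 to 0.9 m from the base axis. Payload 19.9 kg.
Tool frame: the origin (TCP) lies at the very end of the fingers, on their centre line; the grasp point (between the pads) lies 19 mm behind it; z points along the fingers, y is the line along which they close (so a half turn about z gives the same grasp; the last joint's range is limited). The gripper opens to 94 mm and grips with 3 to 60 N. Pads are 16 mm wide; open, the fingers measure 119 mm over their backs; the gripper's body (75 mm by 177 mm) begins 78 mm behind the grasp point.
Start: joints at [-1.222, 0.417, -0.01, 1.614, 0.005, 1.111, -0.053], TCP at [0.238, 0.578, 0.205] pointing down, gripper open.
Joint ranges: [-2.81, 2.81], [-0.39, 2.02], [-1.27, 1.25], [0.06, 2.57], [-1.19, 4.33], [0.19, 2], [-2.82, 2.82]. Speed limits (rad/s): [1.89, 1.89, 2.39, 2.39, 3.01, 3.01, 3.01].

### API

Orientations are given as a rotation vector (axis times angle).
In Python, from workcell import ctrl gives the robot as it stands.
- The arm moves only by the shell command python3 -m inch 'ROWS' [FORCE]. ROWS is JSON, a list that holds one entry, the list of rows, each a list of 5 numbers: the shift along the tool's x, y, z in cm, then the turn about the tool's z in degrees, then the opening, from 0 (shut) to 1 (fully open). In form: [[[x, y, z, spin, claw], ...]]. A call has 1 to 5 rows; each row is the pose to reach, as a shift and turn from the pose commanded when the call began, along the tool's axes at that moment; what a row does not reach only later rows make up. A row lasts 1/12 s, in which the tool goes at most 41.7 mm and 7.16 degrees, less where a joint would pass 70% of its speed; a pose out of reach is approached as far as the arm can. A call with a gripper value outside its range is refused whole. The fingers move at their own pace and stop on an object; FORCE is the grip in N (left out, the last holds). Time passes only in rows, so rows that repeat a pose let the fingers close. It gives the time, the measured TCP pose, the force, the opening and the grip force at its end, in the units of the state.
- ctrl.get_state(): the state, without advancing time (a new reading comes with each control period).
- ctrl.camera(name): name is "side" or "top" or "wrist"; returns (picture, depth): 480x640x3 uint8, blue, green, red; 480x640 float32, m along the optical axis (not along the pixel's ray), 0 where there is no reading.
- ctrl.calibration(name): a dict with "camera_matrix" (3x3 intrinsics, pixels), "eye" and "rotation" of the camera in the world; the wrist camera has in their place "tool_from_camera" (4x4, takes a point from camera to tool coordinates, whose origin is the TCP and whose axes are the flange's). Camera axes: x right, y down, z forward; pixel columns grow to the right and rows downward; lengths in m; the calibration is good to about 2 mm. A picture is of the moment at which its call begins: read the wrist's pose just before it. calibration takes no time and is no camera call.
- ctrl.job_done(): hands the job in; it is judged then, once.
The state is a dict: "clock": time; "qpos": joint angles; "joint_velocities": joint speeds; "tau": joint torques, N m; "tool_pos": TCP position; "orientation": TCP orientation; "wrist_force": force on the tool from outside, world axes, zero at the start; "moment": the same for the moment, N m; "opening": finger opening in m; "grasp_force": force on a finger pad.
Only numpy, scipy, OpenCV 4.12 (cv2) and the standard library are available. Lean on these libraries where they do the work, as an engineer would, in place of code of your own. Each camera call takes 0.05 s, during which the arm holds its last target. There are 200 camera calls.

## Working session

There is one attempt and no reset: what is moved stays moved. The work goes in short steps, Python scripts to look and compute and a shell command to move; the robot and the scene stay as the last step left them, time stands still between calls to the robot, and variables do not carry over. Pictures are saved under pics/ and viewed, at most 10 in all, crops included, and the job is handed in when it is done.

```bash
mkdir -p pics; ls; python3 - <<'E'
from workcell import ctrl
import cv2,numpy as np
s=ctrl.get_state();print(s)
for n in("top","side"):
    im,d=ctrl.camera(n);cv2.imwrite(f"pics/{n}0.png",im);np.savez(f"{n}0.npz",im=im,d=d);c=ctrl.calibration(n);print(n,c)
print(ctrl.calibration("wrist"))
E
```

```text
pics
{'clock': 0.0, 'qpos': array([-1.22148403,  0.41795065, -0.01033417,  1.61417818,  0.00470649,
        1.11069251, -0.05300772]), 'joint_velocities': array([ 1.49625973e-03, -4.23435055e-05,  1.37672644e-03,  5.88910693e-04,
        7.73832790e-05,  1.11189982e-03,  9.74601750e-04]), 'tau': array([ 1.75853103e-03, -8.51284719e+01,  6.39651753e-01, -4.25988829e+01,
       -4.87532071e-02,  1.88175577e-02,  1.15657685e-04]), 'tool_pos': array([0.23793946, 0.57752648, 0.20483802]), 'orientation': array([-6.09908621e-01, -3.08166566e+00,  1.87725755e-03]), 'wrist_force': array([-0.36460183, -0.10634597,  0.10289503]), 'moment': array([-0.04119333, -0.03481621, -0.02411266]), 'grasp_force': 0.0, 'opening': 0.09422793059057323}
top {'camera_matrix': array([[439.58068299,   0.        , 325.3935477 ],
       [  0.        , 439.58068299, 239.76267635],
       [  0.        ,   0.        ,   1.        ]]), 'eye': array([0.3879    , 0.06849307, 1.0767022 ]), 'rotation': array([-2.20537225,  2.13968084, -0.14837441])}
side {'camera_matrix': array([[441.56482959,   0.        , 315.27836252],
       [  0.        , 441.56482959, 244.03184114],
       [  0.        ,   0.        ,   1.        ]]), 'eye': array([ 0.14243053, -0.72513215,  0.58919639]), 'rotation': array([-2.05624706,  0.44126185, -0.27386593])}
{'camera_matrix': array([[330.50176336,   0.        , 320.61549603],
       [  0.        , 330.50176336, 245.00307373],
       [  0.        ,   0.        ,   1.        ]]), 'tool_from_camera': array([[ 2.28901431e-04, -9.72214784e-01, -2.34090499e-01,
         6.68811645e-02],
       [ 9.99999769e-01,  7.27154025e-05,  6.75834299e-04,
         5.38532520e-05],
       [-6.40034112e-04, -2.34090600e-01,  9.72214576e-01,
        -1.79671267e-01],
       [ 0.00000000e+00,  0.00000000e+00,  0.00000000e+00,
         1.00000000e+00]])}
```

View pics/top0.png

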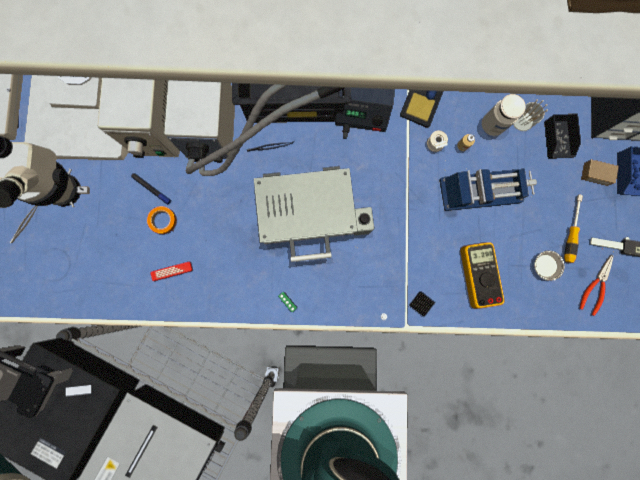

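View pics/side0.png

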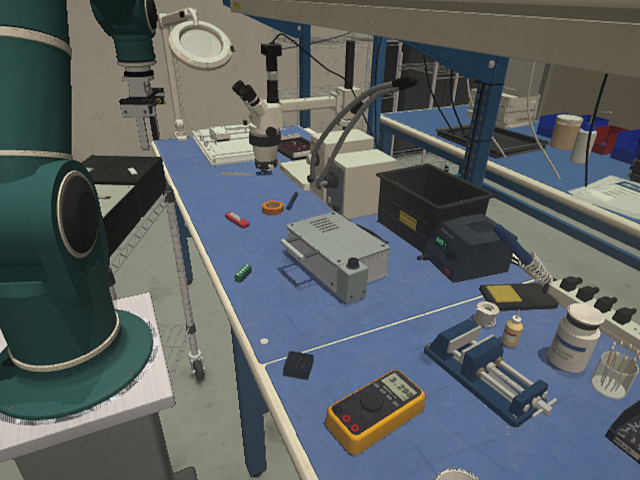

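The top view shows the case at about (310,205), with the handle bar running from (292,261) to (330,256) and the button at (364,219). The side view shows the button at about (352,263) and the handle at about (300,265). Next I'll localise both.

```bash
cat > h.py <<'E'
import numpy as np,cv2
from scipy.spatial.transform import Rotation as R
from workcell import ctrl
def cam(n,s=None):
    c=ctrl.calibration(n)
    if n=="wrist":
        T=np.eye(4);T[:3,:3]=R.from_rotvec(s["orientation"]).as_matrix();T[:3,3]=s["tool_pos"];T=T@c["tool_from_camera"]
        return c["camera_matrix"],T[:3,3],T[:3,:3]
    return c["camera_matrix"],c["eye"],R.from_rotvec(c["rotation"]).as_matrix()
def pts(C,uv,d):
    K,e,M=C;uv=np.atleast_2d(uv).astype(float);r=np.c_[uv,np.ones(len(uv))]@np.linalg.inv(K).T
    return e+(r*np.asarray(d).reshape(-1,1))@M.T
def plane(C,uv,z):
    K,e,M=C;r=(np.c_[np.atleast_2d(uv).astype(float),np.ones(len(np.atleast_2d(uv)))]@np.linalg.inv(K).T)@M.T
    return e+r*((z-e[2])/r[:,2])[:,None]
def tri(rays): # list of (C,uv)
    A=np.zeros((3,3));b=np.zeros(3)
    for C,uv in rays:
        K,e,M=C;r=M@np.linalg.inv(K)@np.r_[uv,1];r/=np.linalg.norm(r);P=np.eye(3)-np.outer(r,r);A+=P;b+=P@e
    return np.linalg.solve(A,b)
E
python3 - <<'E'
from h import *
for n in("top","side"):
    z=np.load(n+"0.npz");im,d=z["im"],z["d"];C=cam(n)
    V,U=np.mgrid[:480,:640];P=pts(C,np.c_[U.ravel(),V.ravel()],d.ravel()).reshape(480,640,3)
    box=(P[...,0]>.3)&(P[...,0]<.75)&(P[...,1]>-.2)&(P[...,1]<.3)&(P[...,2]>.06)&(P[...,2]<.13)&(d>0)
    g=im.astype(int).sum(2)
    b=box&(g<150)&(P[...,2]>.085)
    print(n,"z rows",np.percentile(P[box][:,2],[1,50,99]),"dark",b.sum())
    nn,l,st,ce=cv2.connectedComponentsWithStats(b.astype(np.uint8))
    for i in range(1,nn):
        if st[i,4]>15: print(st[i],ce[i],P[l==i].mean(0))
    nn,l,st,ce=cv2.connectedComponentsWithStats(box.astype(np.uint8))
    for i in range(1,nn):
        if st[i,4]>30: print("box",st[i],ce[i],cv2.minAreaRect(P[l==i][:,:2].astype(np.float32)),P[l==i].mean(0))
    x0,y0,x1,y1=(240,160,390,275) if n=="top" else (260,195,410,310)
    cv2.imwrite(f"pics/{n}crop.png",cv2.resize(im[y0:y1,x0:x1],None,fx=5,fy=5))
E
```

```text
top z rows [0.07673545 0.08175958 0.10466572] dark 61
[359 214  10  10  49] [364.         218.08163265] [ 0.55320421 -0.03759361  0.09491656]
box [216 124  13  25 131] [223.64122137 138.29770992] ((0.7240825891494751, 0.286561518907547), (0.012839220464229584, 0.0495542511343956), 72.3438949584961) [0.72461578 0.28651608 0.10497768]
box [ 254  166  120   96 7211] [308.30120649 207.67660519] ((0.5649279356002808, 0.07487745583057404), (0.21060015261173248, 0.26414987444877625), 8.111448287963867) [0.57567471 0.08946624 0.08181133]
side z rows [0.0610474  0.08068398 0.12268427] dark 71
[348 258  10   9  71] [352.67605634 262.29577465] [ 0.54984662 -0.04295278  0.09296352]
box [340 180  20  25 400] [349.7575 191.9175] ((0.7227485775947571, 0.2852553129196167), (0.019315173849463463, 0.05292840301990509), 78.28826141357422) [0.72185376 0.28634229 0.09531855]
box [ 281  212  109   70 4062] [336.92737568 243.95248646] ((0.561926007270813, 0.07380348443984985), (0.21002933382987976, 0.26763543486595154), 8.638972282409668) [0.56702318 0.06479944 0.07936948]
```

View pics/sidecrop.png

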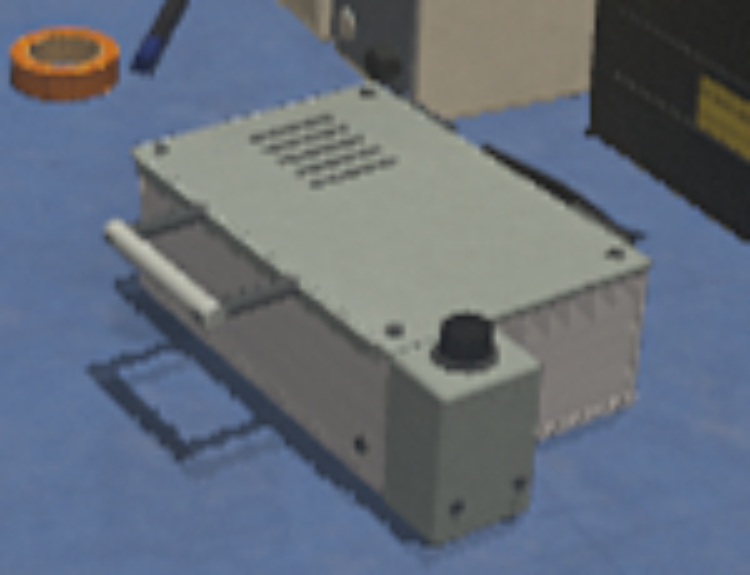

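View pics/topcrop.png

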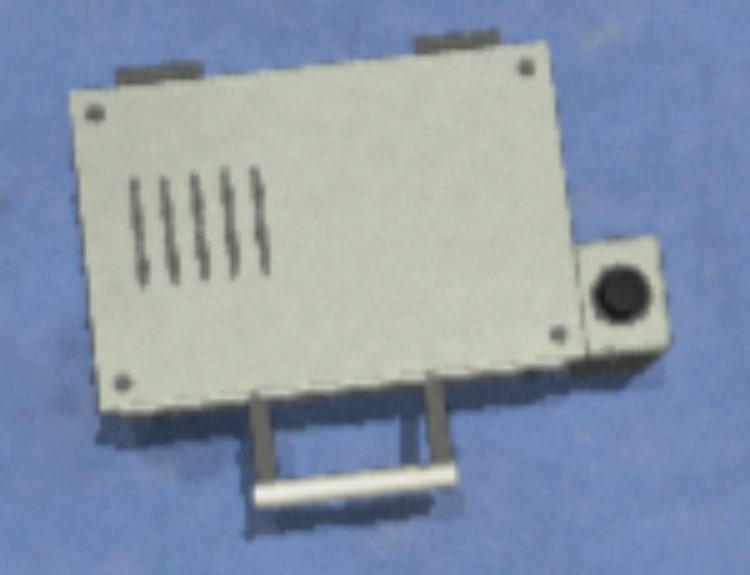

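The side crop shows the bar ends at about (112,230) and (212,315) and the button top centre at about (468,330). The top crop shows the bar from (255,495) to (455,474) and the button at (622,292). I'll triangulate these points and check the gripper's shape.

```bash
python3 - <<'E'
from h import *
t,s=cam("top"),cam("side")
f=lambda o,p:np.array([o[0]+(p[0]-2)/5,o[1]+(p[1]-2)/5])
T=lambda p:f((240,160),p);S=lambda p:f((260,195),p)
a=tri([(t,T((257,495))),(s,S((112,230)))]);b=tri([(t,T((455,474))),(s,S((212,316)))]);bt=tri([(t,T((622,292))),(s,S((468,330)))])
print("bar L,R",a,b,"mid",(a+b)/2,"yaw",np.degrees(np.arctan2(*( (a-b)[[0,1]]*[-1,1]))),"button",bt)
# case edges from cover corners on z=.081
c=plane(t,[T(p) for p in [(70,92),(548,43),(580,365),(100,411)]],.081);print(c)
for i,j in((1,0),(2,3)):print(np.degrees(np.arctan2(-(c[j]-c[i])[0],(c[j]-c[i])[1])))
print(c.mean(0))
z=np.load("side0.npz")["im"];g=cv2.resize(z[40:160,90:190],None,fx=5,fy=5);cv2.imwrite("pics/grip.png",g)
st=ctrl.get_state();M=R.from_rotvec(st["orientation"]).as_matrix();print(M)
E
```

```text
bar L,R [0.45596209 0.1253468  0.07954868] [0.46846266 0.03574518 0.07970865] mid [0.46221238 0.08054599 0.07962866] yaw 7.942229035024333 button [ 0.5537925  -0.03782894  0.09322491]
[[ 0.64083709  0.21802172  0.081     ]
 [ 0.67190402 -0.00238303  0.081     ]
 [ 0.52128785 -0.02047722  0.081     ]
 [ 0.49323246  0.19742855  0.081     ]]
8.023213209259392
7.336475965208162
[0.58181535 0.09814751 0.081     ]
[[-9.24602400e-01  3.80933438e-01 -3.43956618e-04]
 [ 3.80933583e-01  9.24601782e-01 -1.07256638e-03]
 [-9.05534987e-05 -1.12272208e-03 -9.99999366e-01]]
```

View pics/grip.png

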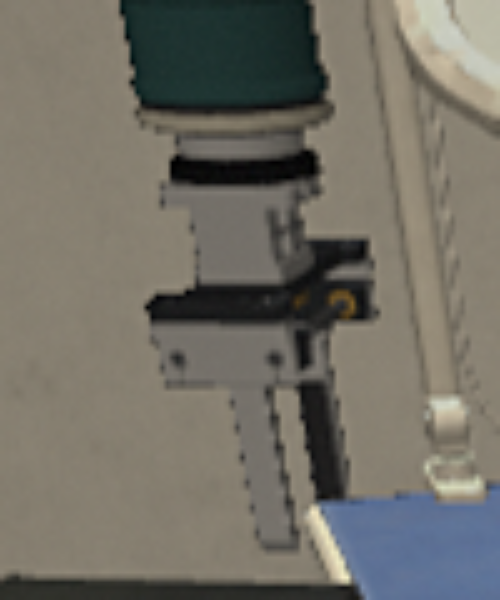

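```bash
python3 -m inch '[[[-2,-1.9,0,0,0.9],[-5,-4.7,0,0,0.8],[-8,-7.6,0,0,0.6],[-11,-10.4,0,0,0.45],[-14,-13.3,0,0,0.45]]]'; python3 -m inch '[[[-3,-2.8,0,0,0.45],[-6,-5.6,0,0,0.45],[-9,-8.5,0,0,0.45],[-12,-11.4,0,0,0.45],[-15,-14.2,0,0,0.45]]]'; python3 -m inch '[[[-3,-2.8,0,0,0.45],[-6,-5.6,0,0,0.45],[-9,-8.5,0,0,0.45],[-10,-9.5,0,0,0.45],[-10.5,-9.9,0,0,0.45]]]'; python3 -m inch '[[[0,0,0,6,0.45],[0,0,0,12,0.45],[0,0,0,18,0.45],[0,0,0,24,0.45],[0,0,0,30,0.45]]]'; python3 -m inch '[[[0,0,0,6,0.45],[0,0,0,12,0.45],[0,0,0,18,0.45],[0,0,0,24,0.45],[0,0,0,29.8,0.45]]]'
```

```text
clock: 0.52
tool_pos: [0.3171, 0.3997, 0.2052]
orientation: [-0.61, -3.082, 0.001]
wrist_force: [1.7, 0.5, 0.1]
opening: 0.0639
grasp_force: 0.0
clock: 0.93
tool_pos: [0.4016, 0.2111, 0.2055]
orientation: [-0.61, -3.082, -0.0]
wrist_force: [1.3, 0.2, 0.5]
opening: 0.0421
grasp_force: 0.0
clock: 1.35
tool_pos: [0.4614, 0.0788, 0.2054]
orientation: [0.616, 3.081, -0.001]
wrist_force: [0.2, 0.3, -0.7]
opening: 0.0422
grasp_force: 0.0
clock: 1.77
tool_pos: [0.4604, 0.0828, 0.2053]
orientation: [-1.392, -2.816, 0.0]
wrist_force: [0.3, 0.0, 0.2]
opening: 0.0423
grasp_force: 0.0
clock: 2.18
tool_pos: [0.4604, 0.0828, 0.2053]
orientation: [-2.069, -2.363, 0.0]
wrist_force: [1.1, 0.0, 0.7]
opening: 0.0423
grasp_force: 0.0
```

Next, a wrist view from above the bar to refine its position.

```bash
python3 - <<'E'
from h import *
s=ctrl.get_state();C=cam("wrist",s);M=R.from_rotvec(s["orientation"]).as_matrix()
print(s["tool_pos"],"tool y yaw",np.degrees(np.arctan2(M[1,1],M[0,1])),"x",M[:2,0],s["qpos"])
im,d=ctrl.camera("wrist");cv2.imwrite("pics/w1.png",im);np.savez("w1.npz",im=im,d=d)
V,U=np.mgrid[:480,:640];P=pts(C,np.c_[U.ravel(),V.ravel()],d.ravel()).reshape(480,640,3)
cs=np.array([np.cos(.137),np.sin(.137)]);q=(P[...,:2]-[.461,.081]);u=q@cs;v=q@[-cs[1],cs[0]]
m=(abs(u)<.02)&(abs(v)<.045)&(P[...,2]>.06)&(P[...,2]<.1)&(d>0)
print(m.sum(),"u range",np.percentile(u[m],[2,50,98]),"v",np.percentile(v[m],[2,98]),"z",np.percentile(P[m][:,2],[5,50,95]))
k=m&(abs(v)<.03);p=np.polyfit(v[k],u[k],1);print("line u(v)",p,k.sum())
E
```

```text
[0.46039    0.08283267 0.20528647] tool y yaw 7.595933707318139 x [-0.132186    0.99122493] [-0.64080267  0.13852768  0.43470104  2.00229971 -0.06865737  1.01502061
 -0.04090148]
1423 u range [-0.00300856  0.00432802  0.01895667] v [-0.04367212  0.04301797] z [0.07999883 0.08296343 0.0848972 ]
line u(v) [-0.00899352  0.00269957] 789
```

View pics/w1.png

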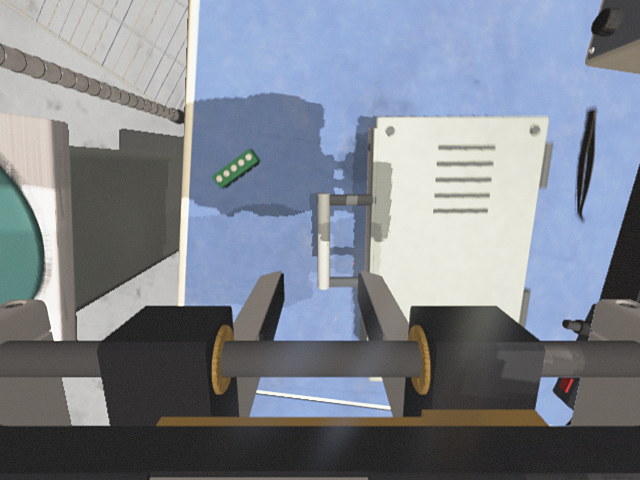

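The wrist view shows the bar at about (323,240), centred between the fingers and about 3 mm toward the case. The gripper body is wide along the closing axis, so I'll grip the bar near the fingertips.

```bash
python3 -m inch '[[[0,0.3,3,0,0.45],[0,0.3,6,0,0.45],[0,0.3,8.5,0,0.45],[0,0.3,10.5,0,0.45],[0,0.3,11,0,0.45]]]' 20; python3 -m inch '[[[0,0,1,0,0.45],[0,0,2,0,0.45],[0,0,2.6,0,0.45],[0,0,2.6,0,0.4],[0,0,2.6,0,0.3]]]' 20; python3 -m inch '[[[0,0,0,0,0.2],[0,0,0,0,0.1],[0,0,0,0,0],[0,0,0,0,0],[0,0,0,0,0]]]' 20; python3 -m inch '[[[0,0,0,0,0],[0,0,0,0,0],[0,0,0,0,0],[0,0,0,0,0],[0,0,0,0,0]]]' 20
```

```text
clock: 2.65
tool_pos: [0.4619, 0.0825, 0.0927]
orientation: [-2.059, -2.37, 0.006]
wrist_force: [0.2, 0.4, 0.2]
opening: 0.0422
grasp_force: 0.0
clock: 3.07
tool_pos: [0.4639, 0.0821, 0.0697]
orientation: [2.065, 2.368, 0.0]
wrist_force: [0.0, -0.5, 0.5]
opening: 0.0339
grasp_force: 0.0
clock: 3.48
tool_pos: [0.4631, 0.082, 0.0697]
orientation: [-2.064, -2.367, 0.001]
wrist_force: [-5.7, -1.1, 9.3]
opening: 0.0115
grasp_force: 20.0
clock: 3.9
tool_pos: [0.4631, 0.082, 0.0697]
orientation: [-2.064, -2.367, 0.001]
wrist_force: [-5.9, -1.1, 7.4]
opening: 0.011
grasp_force: 20.0
```

```bash
python3 -m inch '[[[0,0,0,0,0],[0,0,-0.1,0,0],[0,0,-0.2,0,0],[0,0,-0.3,0,0],[0,0,-0.3,0,0]]]' 40; python3 -m inch '[[[0,0,-0.1,0,0],[0,0,-0.2,0,0],[0,0,-0.3,0,0],[0,0,-0.3,0,0],[0,0,-0.3,0,0]]]'
```

```text
clock: 4.32
tool_pos: [0.4632, 0.082, 0.0724]
orientation: [-2.064, -2.367, 0.001]
wrist_force: [-4.8, -0.3, -1.9]
opening: 0.0109
grasp_force: 40.0
clock: 4.73
tool_pos: [0.4633, 0.082, 0.0754]
orientation: [-2.065, -2.367, 0.001]
wrist_force: [-4.9, -0.3, -3.1]
opening: 0.0111
grasp_force: 40.0
```

```bash
python3 -m inch '[[[0,0,-0.1,0,0],[0,0,-0.2,0,0],[0,0,-0.2,0,0],[0,0,-0.2,0,0]]]'
```

```text
clock: 5.07
tool_pos: [0.4634, 0.082, 0.0775]
orientation: [-2.065, -2.367, 0.001]
wrist_force: [-5.8, 0.0, -2.8]
opening: 0.0106
grasp_force: 40.0
```

```bash
python3 -m inch '[[[0,0,-0.1,0,0],[0,0,-0.2,0,0],[0,0,-0.3,0,0],[0,0,-0.3,0,0]]]';python3 -m inch '[[[0,0,-0.1,0,0],[0,0,-0.2,0,0],[0,0,-0.2,0,0],[0,0,-0.2,0,0]]]'
```

```text
clock: 5.4
tool_pos: [0.4636, 0.082, 0.0806]
orientation: [-2.065, -2.367, 0.0]
wrist_force: [-6.3, -0.5, -3.0]
opening: 0.0105
grasp_force: 40.0
clock: 5.73
tool_pos: [0.4637, 0.0821, 0.0826]
orientation: [-2.065, -2.368, 0.0]
wrist_force: [-5.0, 1.2, -2.3]
opening: 0.0107
grasp_force: 40.0
```

```bash
cat > ang.py <<'E'
from h import *
# cover plane from side and top depth, case frame
O=np.array([.5822,.0981]);cs=np.array([np.cos(.135),np.sin(.135)])
print("tcp",ctrl.get_state()["tool_pos"])
for n in("side","top"):
    im,d=ctrl.camera(n);C=cam(n);cv2.imwrite(f"pics/{n}_l.png",im)
    V,U=np.mgrid[:480,:640];P=pts(C,np.c_[U.ravel(),V.ravel()],d.ravel()).reshape(480,640,3)
    q=P[...,:2]-O;u=q@cs;v=q@[-cs[1],cs[0]]
    g=im.astype(int);grey=(g.max(2)-g.min(2)<40)
    m=(u>-.05)&(u<.05)&(abs(v)<.1)&(P[...,2]>.06)&(P[...,2]<.25)&(d>0)&grey
    if n=="top": m&=~((abs(v+.0)<.0))
    x,z=u[m],P[m][:,2]
    for _ in range(6):
        p=np.polyfit(x,z,1);r=abs(z-np.polyval(p,x));k=r<max(2*np.median(r),.003);x,z=x[k],z[k]
    print(n,len(x),"angle deg",-np.degrees(np.arctan(p[0])),"at u=0.073 z",np.polyval(p,.073),"res",np.std(z-np.polyval(p,x)))
E
python3 ang.py
```

```text
tcp [0.46374291 0.08206584 0.08263201]
side 1422 angle deg 3.799884975806633 at u=0.073 z 0.08095916931743435 res 0.0009029732578747691
top 1785 angle deg 3.744704212026648 at u=0.073 z 0.08196902071672998 res 0.0014203289133377657
```

The cover stands at 3.8° (0.066 rad), well past the 0.03 rad stop, at only about 3 N. The catch is clear, so I leave the button alone and raise the cover along its arc.

```bash
python3 -m inch '[[[0,0.10,-0.97,0,0],[0,0.23,-1.81,0,0],[0,0.40,-2.65,0,0],[0,0.6,-3.48,0,0],[0,0.84,-4.30,0,0]]]'; python3 -m inch '[[[0,0.27,-0.81,0,0],[0,0.58,-1.61,0,0],[0,0.93,-2.39,0,0],[0,1.30,-3.16,0,0],[0,1.72,-3.91,0,0]]]'; python3 -m inch '[[[0,0.44,-0.73,0,0],[0,0.91,-1.44,0,0],[0,1.42,-2.13,0,0],[0,1.63,-2.40,0,0],[0,1.63,-2.40,0,0]]]'; python3 ang.py
```

```text
clock: 6.25
tool_pos: [0.472, 0.0832, 0.1268]
orientation: [-2.065, -2.367, 0.0]
wrist_force: [-6.0, 0.4, -1.6]
opening: 0.0109
grasp_force: 40.0
clock: 6.67
tool_pos: [0.4882, 0.0855, 0.1658]
orientation: [-2.064, -2.366, 0.002]
wrist_force: [-13.7, 0.3, 2.0]
opening: 0.0108
grasp_force: 40.0
clock: 7.08
tool_pos: [0.5038, 0.0878, 0.1902]
orientation: [-2.063, -2.365, 0.003]
wrist_force: [-23.8, 0.3, 14.2]
opening: 0.0109
grasp_force: 40.0
tcp [0.50379663 0.08782453 0.19016555]
side 155 angle deg 32.69105317043501 at u=0.073 z 0.08969729037371596 res 0.002066711252690363Traceback (most recent call last):
  File "ang.py", line 14, in <module>
    p=np.polyfit(x,z,1);r=abs(z-np.polyval(p,x));k=r<max(2*np.median(r),.003);x,z=x[k],z[k]
    raise TypeError("expected non-empty vector for x")
TypeError: expected non-empty vector for x
```

The forces are building radially outward, so the arc command is a bit too far inward. I'll ease off along the radius and look.

```bash
python3 -m inch '[[[0,-0.1,-0.07,0,0],[0,-0.2,-0.14,0,0],[0,-0.2,-0.14,0,0]]]'; python3 - <<'E'
from h import *
im,d=ctrl.camera("side");np.savez("s2.npz",im=im,d=d)
cv2.imwrite("pics/s2.png",cv2.resize(im[100:320,230:420],None,fx=2.6,fy=2.6))
E
```

```text
clock: 7.43
tool_pos: [0.5044, 0.0879, 0.1913]
orientation: [2.064, 2.366, 0.004]
wrist_force: [2.7, 2.9, -5.9]
opening: 0.0109
grasp_force: 40.0
```

View pics/s2.png

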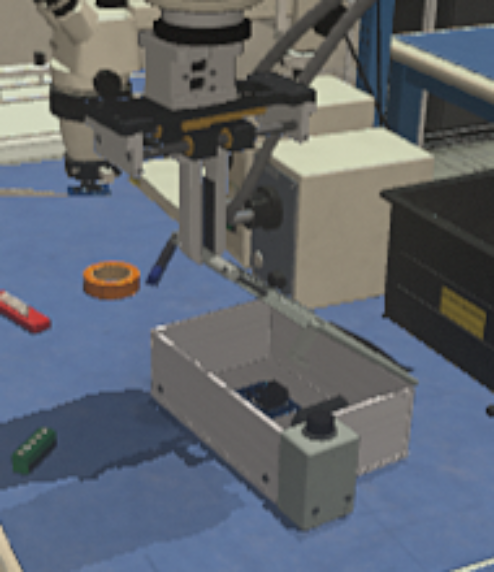

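The view shows the cover raised, the bar held near the fingertips at about (222,262), and the gripper body well clear of the cover. The angle comes from depth next.

```bash
cat > ang2.py <<'E'
from h import *
import sys
O=np.array([.5822,.0981]);cs=np.array([np.cos(.135),np.sin(.135)])
print("tcp",ctrl.get_state()["tool_pos"],ctrl.get_state()["wrist_force"])
for n in("side","top"):
    im,d=ctrl.camera(n);C=cam(n)
    V,U=np.mgrid[:480,:640];P=pts(C,np.c_[U.ravel(),V.ravel()],d.ravel()).reshape(480,640,3)
    q=P[...,:2]-O;u=q@cs;v=q@[-cs[1],cs[0]];z=P[...,2]
    r=np.hypot(z-.075,.073-u)
    m=(abs(v)<.108)&(r>.05)&(r<.145)&(z>.1)&(d>0)&(u<.07)
    th=np.degrees(np.arctan2(z-.075,.073-u)[m]-np.arcsin(.006/r[m]))
    h,e=np.histogram(th,np.arange(20,60,1));k=h.argmax();s=th[abs(th-e[k]-.5)<2]
    print(n,m.sum(),"peak",e[k],h[k-2:k+3],"median",np.median(s),len(s))
E
python3 ang2.py
```

```text
tcp [0.50424101 0.08790523 0.19115096] [ 1.50037636  4.47352528 -5.4813066 ]
side 191 peak 37 [ 0  1 58 29  0] median 37.81813353371565 88
top 13 peak 38 [ 0  2 10  1  0] median 38.52328195184212 13
```

```bash
python3 -m inch '[[[0,0.21,-0.26,0,0],[0,0.41,-0.52,0,0],[0,0.62,-0.78,0,0],[0,0.84,-1.03,0,0],[0,0.84,-1.03,0,0]]]'; python3 ang2.py
```

```text
clock: 8.0
tool_pos: [0.512, 0.0889, 0.2009]
orientation: [2.065, 2.368, 0.001]
wrist_force: [-2.3, 5.2, -2.4]
opening: 0.011
grasp_force: 40.0
tcp [0.51199367 0.08890079 0.20090781] [-2.3259517   5.17531775 -2.44555472]
side 124 peak 25 [ 4  8 13  7  6] median 25.646601200741536 34
top 13 peak 41 [0 0 7 6 0] median 41.967374684124096 13
```

```bash
python3 -m inch '[[[0,0.12,-0.13,0,0],[0,0.23,-0.26,0,0],[0,0.34,-0.38,0,0],[0,0.34,-0.38,0,0]]]';  python3 -m inch '[[[0,0.12,-0.13,0,0],[0,0.23,-0.26,0,0],[0,0.23,-0.26,0,0],[0,0.23,-0.26,0,0]]]'; python3 ang2.py
```

```text
clock: 8.43
tool_pos: [0.515, 0.0893, 0.2043]
orientation: [-2.065, -2.368, 0.0]
wrist_force: [-1.5, 6.2, -4.5]
opening: 0.011
grasp_force: 40.0
clock: 8.77
tool_pos: [0.5172, 0.0897, 0.2069]
orientation: [-2.065, -2.368, -0.0]
wrist_force: [-0.9, 4.8, -2.6]
opening: 0.0108
grasp_force: 40.0
tcp [0.51722237 0.08967001 0.20686274] [-0.93699149  4.83033741 -2.58093782]
side 199 peak 39 [17 32 40 20  3] median 39.24267328463434 105
top 17 peak 44 [ 0  4 13  0  0] median 44.38612925921919 17
```

```bash
python3 -m inch '[[[0,0.08,-0.08,0,0],[0,0.15,-0.15,0,0],[0,0.15,-0.15,0,0],[0,0.15,-0.15,0,0],[0,0.15,-0.15,0,0]]]'; python3 -m inch '[[[0,0,0,0,0],[0,0,0,0,0],[0,0,0,0,0],[0,0,0,0,0],[0,0,0,0,0]]]'; python3 ang2.py;  python3 - <<'E'
from h import *
im,d=ctrl.camera("side");cv2.imwrite("pics/s3.png",cv2.resize(im[100:320,200:420],None,fx=2.6,fy=2.6))
print(abs(ctrl.get_state()["joint_velocities"]).max())
E
```

```text
clock: 9.28
tool_pos: [0.5186, 0.0899, 0.2083]
orientation: [-2.064, -2.368, 0.0]
wrist_force: [-2.1, 6.3, -3.4]
opening: 0.0108
grasp_force: 40.0
clock: 9.7
tool_pos: [0.5186, 0.0898, 0.2083]
orientation: [-2.065, -2.367, 0.0]
wrist_force: [-1.8, 5.6, -3.3]
opening: 0.0109
grasp_force: 40.0
tcp [0.5185841  0.08984598 0.20826568] [-1.75833569  5.62476799 -3.3344856 ]
side 228 peak 40 [26 42 48 18  0] median 40.05828849077293 123
top 18 peak 45 [ 0  7 10  1  0] median 45.19351016167488 18
0.0012353404305787345
```

View pics/s3.png

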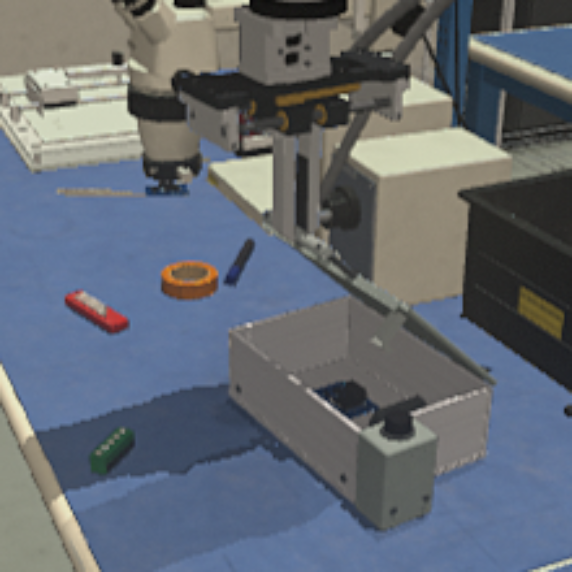

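The final view shows the cover standing at about 45°, with the bar held at about (310,245) and the bench items undisturbed. Everything is still, so I'm handing in.

```bash
python3 -c "
from workcell import ctrl
print(ctrl.job_done())"
```

```text
the job is handed in; nothing more can be done
None
```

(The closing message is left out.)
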